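# Set a steering damper: in to the stop, then five clicks back

## Robot

A 6-joint arm with a two-finger parallel gripper is mounted at the origin on a cart in front of the work surface, level with it; the furniture and walls round the work are solid. World frame = base frame: x ahead of the robot, y to its left, z up, the work surface at z = 0. Lengths are in mm, angles in rad, forces in N, time in s.
With the tool pointing down it reaches from about 350 to 975 mm from the base axis. Payload 7.1 kg.
Tool frame: the origin (TCP) lies between the finger pads; the fingertips stand 8 mm ahead of it and the grasp point (between the pads) lies 11 mm behind it; x points along the fingers, y is the direction in which the jaws open and shut, and the axes are right-handed (so a half turn about x gives the same grasp; the last joint's range is limited). The gripper opens to 88 mm and grips with 3 to 60 N. Pads are 20 mm wide; open, the fingers measure 115 mm over their backs; the gripper's body (75 mm by 178 mm) begins 61 mm behind the grasp point.
Start: joints at [-1.169, 0.423, 1.63, -0, 1.089, -0.019], TCP at [255.322, -570.452, 230.675] pointing down, gripper open.
Joint ranges: [-3, 3], [-0.9, 2.11], [0.09, 2.58], [-1.31, 4.45], [0.11, 2.69], [-2.54, 2.54]. Speed limits (rad/s): [2.39, 2.39, 3.01, 3.14, 3.14, 3.14].

## Interface

Orientations are given as a rotation vector (axis times angle).
In Python, from workcell import ctrl gives the robot as it stands.
- The arm moves only by the tool apply_moves, never from a script. Its argument "increments" is a list of rows, each an object with "gripper": the opening in per cent of the stroke, from 0 (shut) to 100 (fully open); "delta_pos": the shift along the tool's x, y, z in cm, a list of three; "dr": the turn, a rotation vector about the tool's x, y, z in rad, a list of three. In form: [{"gripper": gripper, "delta_pos": [dx, dy, dz], "dr": [ax, ay, az]}, ...]. A call has exactly 5 rows; each row shifts and turns the commanded pose from where the row before left it, along the tool's axes as they then stand; what a row does not reach is not made up. A row lasts 1/12 s, in which the tool goes at most 41.7 mm and 7.16 degrees, less where a joint would pass 70% of its speed; a pose out of reach is approached as far as the arm can. A call with a gripper value outside its range is refused whole. The fingers move at their own pace and stop on an object; the grip force is fixed at half the most. Time passes only in rows, so rows that do not move let the fingers close, or fill a call up. It gives the time, the measured TCP pose, the force and the opening at its end, in the units of the state.
- ctrl.get_obs(): the state, without advancing time (a new reading comes with each control period).
- ctrl.get_image(name): name is "scene" or "side" or "wrist"; returns a dict with "img" (384x512x3 uint8, red, green, blue), "range_z" (384x512 float32, mm along the optical axis (not along the pixel's ray), 0 where there is no reading), "mtx" (3x3 intrinsics, pixels), "k1" (the pictures are not rectified: a ray, as slopes to the right and down, at radius r is drawn at 1 + k1 r^2 times it, then the intrinsics apply), "rvec" (rotation vector, rad) and "tvec" (3), from world to camera coordinates, as OpenCV has them. Camera axes: x right, y down, z forward; pixel columns grow to the right and rows downward; lengths in mm; the calibration is good to about 2 mm. A picture is of the moment at which its call begins.
- ctrl.close_job(): hands the job in, once; it reports no verdict.
The state is a dict: "t": time; "qpos": joint angles; "qvel": joint speeds; "joint_torque": joint torques, N m; "ee_pos": TCP position; "orientation": TCP orientation; "ft_force": force on the tool from outside, world axes, zero at the start; "moment": the same for the moment, N m; "width": finger opening in mm.
Only numpy, scipy, OpenCV 4.12 (cv2) and the standard library are available. Lean on these libraries where they do the work, as an engineer would, in place of code of your own. Each camera call takes 0.05 s, during which the arm holds its last target. There are 200 camera calls.

## Task

Put the steering damper on the bench back to its standard setting: turn the red wing knob gently clockwise (seen from above) until you feel it come up against its stop, without forcing it, then turn it back exactly five clicks and let go of it. The knob turns 15 degrees a click; leave the things around it alone.

Things in the scene. Friction and masses are not known exactly. Their poses are not given: they have to be found in the camera images.
- damper: Steering damper, bolted down: aluminium round barrel 72 mm across, block chamber behind it, dark steel base plate 160 x 90 x 8 mm with four screws. Origin on the knob's axis at bench height; +x points from the knob along the plate to the chamber (plate -55 to +105 mm in x, +-45 mm in y), +z up. Barrel top at 62 mm, chamber top at 42 mm.
- knob: Adjuster knob on the barrel, turns about the vertical axis: black skirt disc 52 mm across (63.5 to 69.5 mm above the bench), red collar 28 mm across up to 75.5 mm, upright red wing bar 46 mm long, 14 mm thick, 69.5 to 102.5 mm above the bench, centred on the axis. Origin on the axis at bench height; x axis along the bar (white mark on top of the +x end), y across it, z up.
- knob_grip (a point): Point on the knob's axis in the wing bar, 90 mm above the bench, good for the middle of the finger pads; axes as knob. The knob clicks 24 times a turn (15 degrees each); passing a click takes about 0.09 N m, and let go it settles in the nearest notch. Clockwise from above runs in to the stop, anticlockwise is back; at the start it is 2 to 6 clicks short of the stop.
- knob_top (a point): Top of the knob's axis, 102.5 mm above the bench. The stop is felt about 2 degrees clockwise beyond the last notch (click zero) and yields a little, about 4.5 N m per rad: 0.2 to 0.35 N m about the axis shows it is reached, over 0.5 N m harms it. How the knob is clamped on its shaft differs every time, so its direction does not tell where the stop is: feel for it.
- needle_tip (a point): Top of the brass tell-tale pin, 6 mm across, standing out of the top of the wing bar on the knob's axis; axes turn with the knob. It rises 0.25 mm per click back: 106.5 mm above the bench at click zero, 107.75 mm at five clicks back. Measured positions are too coarse to count clicks by it.
- threadlock: Bystander: blue dropper bottle with a yellow nozzle, standing, 40 mm across, 106 mm tall; origin under its centre.
- spanner_13: Bystander: combination spanner 187 x 25 x 8 mm lying on the bench beside the damper; origin under its centre, length along its own y.
- bearing: Bystander: ball bearing ring 47 mm across, 14 mm tall, lying behind the damper; origin under its centre.
Mind the look-alikes: they are no part of the job. Of the things that look like the damper, the larger one is meant.

How it is judged (in metres and radians):
On the way:
1. the knob is turned in until it presses on its stop (about 0.12 N m or more at the knob) (contact force between knob and damper above 10 N and z of needle_tip in the frame of damper below 0.1065 m), for 0.1 s.
At the end, for the whole second after the job is handed in: After having been on the stop, the knob rests in the notch exactly five clicks (75 degrees) back from click zero, within 0.4 of a click (tell-tale pin 1.25 mm above its click-zero height, within 0.1 mm), still and let go (z of needle_tip in the frame of damper between 0.10765 and 0.10785 m and angular speed of knob below 0.05 rad/s); the robot touches nothing.
It fails at once if the stop is forced (more than 50 N inside the damper, about 0.6 N m at the knob) (contact force between knob and damper above 50 N).
It fails at once if the threadlock is pushed more than 20 mm (distance of threadlock from where it was at the start of the episode above 0.02 m).
It fails at once if the spanner is pushed more than 20 mm (distance of spanner_13 from where it was at the start of the episode above 0.02 m).
It fails at once if the bearing is pushed more than 20 mm (distance of bearing from where it was at the start of the episode above 0.02 m).
It fails at once if the dropper bottle is tipped (angle between threadlock's own z axis and vertical above 0.4 rad).
It also fails if it takes over 72 s, if anything falls off the work surface, if the arm or the gripper's body presses on something with over 40 N, if the wrist force passes 120 N, or if a joint passes its speed limit or range.

## Working session

There is one attempt and no reset: what is moved stays moved. The work goes in short steps, Python scripts to look and compute and a tool call to move; the robot and the scene stay as the last step left them, time stands still between calls to the robot, and variables do not carry over. Pictures are saved under pics/ and viewed, about 8 in all and at most 12, crops included, and the job is handed in when it is done.

Besides the shell and the picture viewer there is one more tool, called as name(argument=value, ...), one argument or row to a line, values as JSON. apply_moves: Moves the arm, as the interface text tells. Its arguments: {"type":"object","properties":{"increments":{"type":"array","items":{"type":"object","properties":{"gripper":{"type":"number"},"delta_pos":{"type":"array","items":{"type":"number"}},"dr":{"type":"array","items":{"type":"number"}}}}}},"required":["increments"]}

```bash
mkdir -p pics; ls; cat > h.py <<'E'
import numpy as np, cv2
from scipy.spatial.transform import Rotation as R
from workcell import ctrl
def img(n):
    d=ctrl.get_image(n); np.savez(f'{n}.npz',**d); return d
def ray(d,uv):
    p=np.atleast_2d(np.array(uv,float)); K=np.array(d['mtx'],float)
    x=np.c_[(p[:,0]-K[0,2])/K[0,0],(p[:,1]-K[1,2])/K[1,1]]; s=x.copy()
    for _ in range(20): s=x/(1+float(d['k1'])*(s**2).sum(1,keepdims=True))
    M=R.from_rotvec(np.ravel(d['rvec'])).as_matrix(); t=np.ravel(d['tvec'])
    return -M.T@t, np.c_[s,np.ones(len(s))]@M
def plane(d,uv,z):
    c,v=ray(d,uv); return c+v*((z-c[2])/v[:,2])[:,None]
def depth(d,uv):
    c,v=ray(d,uv); p=np.atleast_2d(uv).astype(int); return c+v*d['range_z'][p[:,1],p[:,0]][:,None]
def proj(d,P):
    M=R.from_rotvec(np.ravel(d['rvec'])).as_matrix(); q=np.atleast_2d(P)@M.T+np.ravel(d['tvec']); s=q[:,:2]/q[:,2:]
    s=s*(1+float(d['k1'])*(s**2).sum(1,keepdims=True)); K=np.array(d['mtx']); return np.c_[s[:,0]*K[0,0]+K[0,2],s[:,1]*K[1,1]+K[1,2]]
def red(d):
    h=cv2.cvtColor(d['img'],cv2.COLOR_RGB2HSV); return (((h[...,0]<8)|(h[...,0]>172))&(h[...,1]>130)&(h[...,2]>60)).astype(np.uint8)
def save(n,im): cv2.imwrite('pics/'+n,im[...,::-1])
E
python3 - <<'E'
from h import *
for k,v in ctrl.get_obs().items(): print(k,np.round(v,3))
for n in ('scene','side'):
    d=img(n); save(n+'0.png',d['img']); c,_=ray(d,[[0,0]]); print(n,c)
    k,l,s,cc=cv2.connectedComponentsWithStats(red(d))
    for i in range(1,k):
        if s[i,4]>15: print(s[i],cc[i],plane(d,[cc[i]],95).round(),depth(d,[cc[i]]).round())
E
```

```text
pics
t 0.0
qpos [-1.169  0.424  1.631  0.     1.089 -0.019]
qvel [ 0.     0.002  0.     0.001  0.    -0.   ]
joint_torque [-1.0000e-03 -5.4463e+01 -2.7367e+01  6.4000e-02  2.3000e-02 -0.0000e+00]
ee_pos [ 255.131 -569.958  229.91 ]
orientation [ 1.99   0.426 -1.99 ]
ft_force [-0.172  0.146  0.416]
moment [0.012 0.057 0.05 ]
width 87.703
scene [293.11388172 387.27508911 908.86582239]
[87  0 14 11 38] [92.73684211  5.10526316] [[1530. -637.   95.]] [[1299. -446.  247.]]
[  0  15  42  34 378] [21.35185185 29.84126984] [[1633. -401.   95.]] [[1170. -129.  376.]]
[ 1 58 13  9 26] [ 6.80769231 62.30769231] [[1528. -250.   95.]] [[1304. -134.  243.]]
[  10  151   77   66 2002] [ 50.52197802 175.93456543] [[1062.   17.   95.]] [[1055.   20.  102.]]
[399 159  11  29 196] [403.9744898  172.83673469] [[ 331. -409.   95.]] [[ 335. -480.   23.]]
[207 176  10  12  73] [211.63013699 182.34246575] [[ 715. -157.   95.]] [[ 728. -175.   68.]]
[293 182  20  16 237] [302.46413502 188.88607595] [[ 521. -245.   95.]] [[ 522. -246.   93.]]
[132 205  34  29 766] [148.82245431 218.6997389 ] [[778.  -2.  95.]
[... 1008 characters left out ...]
35294 154.23529412] [[1212.  -96.   95.]] [[1097. -235.  157.]]
[ 64 155   8  17  43] [ 67.60465116 162.55813953] [[180.  43.  95.]] [[209. -48. 130.]]
[312 160  31  17 404] [326.91584158 167.73514851] [[ 774. -102.   95.]] [[798. -29.  62.]]
[428 160   8   9  20] [430.75 163.2 ] [[1016. -119.   95.]] [[1073.  -27.   53.]]
[426 168  12  12  43] [431.69767442 173.30232558] [[ 990. -172.   95.]] [[1080.  -28.   25.]]
[313 193  15  14 162] [319.38271605 199.98148148] [[ 715. -249.   95.]] [[ 735. -186.   61.]]
[210 203  23  22 413] [220.94188862 214.26392252] [[ 526. -272.   95.]] [[ 527. -265.   91.]]
[ 88 322  31  54 985] [102.67817259 346.82335025] [[ 366. -567.   95.]] [[ 342. -496.   26.]]
```

View pics/scene0.png

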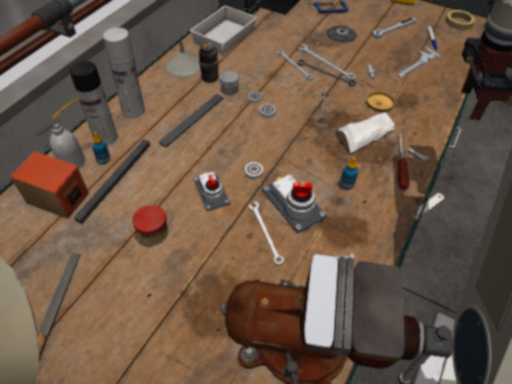

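View pics/side0.png

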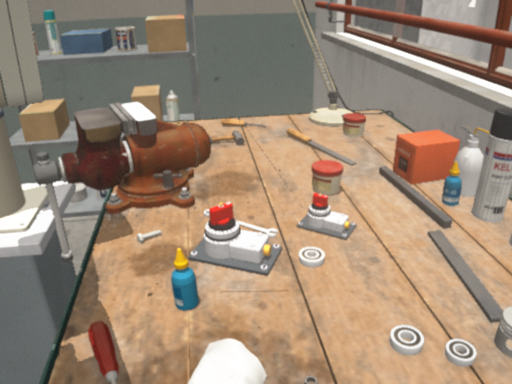

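Candidates for the target, by scene pixel: the large damper's red knob (302,189), about (522,-246,93); a small look-alike damper (212,182), about (728,-175,68); and a red can lid (149,219). I choose the large one. Next come a close crop and measurements of it and its neighbours.

```bash
cat > m.py <<'E'
from h import *
def cloud(d,uv0,r):
    u,v=np.meshgrid(np.arange(max(0,uv0[0]-r),min(512,uv0[0]+r)),np.arange(max(0,uv0[1]-r),min(384,uv0[1]+r))); p=np.c_[u.ravel(),v.ravel()]
    p=p[d['range_z'][p[:,1],p[:,0]]>0]; return p,depth(d,p)
E
python3 - <<'E'
from m import *
for n,c in (('scene',(302,189)),('side',(221,214))):
    d=dict(np.load(n+'.npz')); p,P=cloud(d,c,14); rm=red(d)[p[:,1],p[:,0]]>0
    Q=P[rm&(P[:,2]>97)]; print(n,len(Q),Q.mean(0).round(1),Q[:,2].max())
    w,V=np.linalg.eigh(np.cov(Q[:,:2].T)); print('bar axis deg',np.degrees(np.arctan2(V[1,1],V[0,1])),np.sqrt(w*12))
    h=cv2.cvtColor(d['img'],cv2.COLOR_RGB2HSV)
    print('extent z>85',P[rm&(P[:,2]>85)][:,:2].min(0),P[rm&(P[:,2]>85)][:,:2].max(0))
    p,P=cloud(d,c,90)
    hp=h[p[:,1],p[:,0]]; b=(hp[:,0]>95)&(hp[:,0]<115)&(hp[:,1]>150)
    print('blue',P[b].mean(0).round(),P[b].min(0).round(),P[b].max(0).round())
    hi=(P[:,2]>115)&(np.hypot(P[:,0]-522,P[:,1]+246)<300); print('tall',hi.sum(),P[hi].min(0).round() if hi.any() else '',P[hi].max(0).round() if hi.any() else '')
d=dict(np.load('scene.npz')); p,P=cloud(d,(256,192),260)
for lo in (110,150,200): 
    hi=(P[:,2]>lo)&(P[:,0]<700)&(P[:,0]>100)&(P[:,1]<100); print(lo,hi.sum(), P[hi].min(0).round(),P[hi].max(0).round()); 
a=cv2.resize(d['img'][140:250,245:375],(520,440),interpolation=3)
e=dict(np.load('side.npz'))['img'][185:280,165:295]; e=cv2.resize(e,(520,380),interpolation=3)
save('crop.png',cv2.resize(np.vstack([a,e]),None,fx=.73,fy=.73))
w=img('wrist'); save('w0.png',w['img']); print(ray(w,[[256,192]]))
E
```

```text
scene 79 [ 522.6 -251.9  100.2] 104.11210483629384
bar axis deg -148.95379164129517 [12.65742072 44.52263894]
extent z>85 [ 504.68824205 -266.00949066] [ 542.92546553 -236.43866977]
blue [ 452. -377.   56.] [ 437. -392.   28.] [ 468. -368.   70.]
tall 1450 [278. -76. 175.] [407.  17. 219.]
side 107 [ 525.9 -259.6  100.9] 105.0020409894999
bar axis deg -155.89165634891825 [10.20680457 44.6842828 ]
extent z>85 [ 506.55091762 -270.72578006] [ 548.73765572 -247.16585327]
blue [ 458. -405.   46.] [ 440. -413.    9.] [ 473. -388.   72.]
tall 1908 [340. -51. 115.] [521.  54. 207.]
110 25502 [ 110. -652.  110.] [528. 100. 523.]
150 23004 [ 110. -652.  150.] [503. 100. 523.]
200 20437 [ 110. -652.  200.] [407. 100. 523.]
(array([ 325.49482911, -538.30275038,  384.12068355]), array([[-0.24343208, -0.11341966, -0.96336924]]))
```

View pics/crop.png

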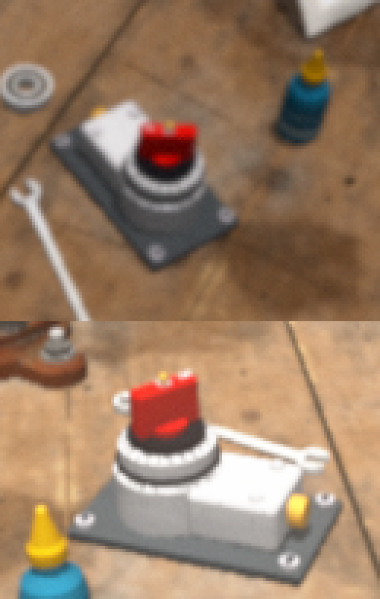

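```bash
cat > st.py <<'E'
from h import *
def st():
    o=ctrl.get_obs(); M=R.from_rotvec(o['orientation']).as_matrix(); p=np.array(o['ee_pos'])
    yaw=np.degrees(np.arctan2(M[1,1],M[0,1])); return o,M,p,yaw
def show():
    o,M,p,yaw=st(); print('t',round(o['t'],2),'p',p.round(1),'yaw_y',round(yaw,2),'xdown',M[:,0].round(3),'q6',np.round(o['qpos'],3)[5],'F',np.round(o['ft_force'],2),'M',np.round(o['moment'],3),'w',round(o['width'],1))
def to(t): 
    o,M,p,yaw=st(); print('delta tool cm',(M.T@(np.array(t)-p)/10).round(2))
E
python3 -c "
from st import *
show(); to([524,-255,200]); print(st()[1].round(3))"
```

```text
t 0.15 p [ 255.2 -570.1  230.1] yaw_y -65.89 xdown [-0.     0.001 -1.   ] q6 -0.019 F [ 0.49 -0.18  0.11] M [-0.015 -0.005 -0.018] w 87.8
delta tool cm [  3.03 -17.77 -37.41]
[[-0.     0.408 -0.913]
 [ 0.001 -0.913 -0.408]
 [-1.    -0.001 -0.   ]]
```

View pics/w0.png

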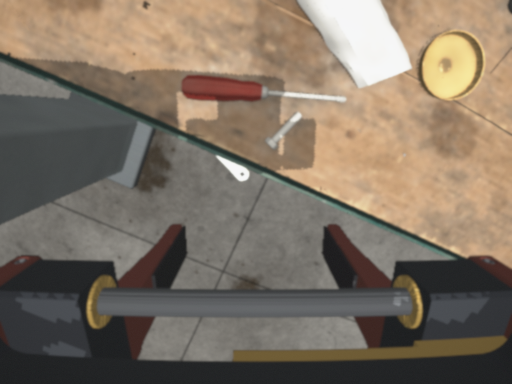

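The crop shows the large damper, with its bar, white end mark and brass pin, so the choice is right. The wrist view shows only floor and bench edge so far. I'm moving above the knob.

apply_moves(
  increments=[
    {"gripper": 100,"delta_pos": [0,-1.2,-2.6],"dr": [0,0,0]},
    {"gripper": 100,"delta_pos": [0,-1.6,-3.3],"dr": [0,0,0]},
    {"gripper": 100,"delta_pos": [0,-1.6,-3.3],"dr": [0,0,0]},
    {"gripper": 100,"delta_pos": [0,-1.6,-3.3],"dr": [0,0,0]},
    {"gripper": 100,"delta_pos": [0,-1.6,-3.3],"dr": [0,0,0]},
  ],
)

```text
t: 0.57
ee_pos: [369.1, -435.1, 230.4]
orientation: [1.99, 0.425, -1.99]
ft_force: [0.6, -0.4, 0.2]
width: 88.0
```

apply_moves(
  increments=[
    {"gripper": 100,"delta_pos": [0,-1.6,-3.3],"dr": [0,0,0]},
    {"gripper": 100,"delta_pos": [0,-1.6,-3.3],"dr": [0,0,0]},
    {"gripper": 100,"delta_pos": [0,-1.6,-3.3],"dr": [0,0,0]},
    {"gripper": 100,"delta_pos": [0.5,-1.6,-3.3],"dr": [0,0,0]},
    {"gripper": 100,"delta_pos": [0.5,-1.6,-3.3],"dr": [0,0,0]},
  ],
)

```text
t: 0.98
ee_pos: [487.4, -294.7, 220.8]
orientation: [1.99, 0.424, -1.989]
ft_force: [1.0, -0.8, 0.4]
width: 87.9
```

apply_moves(
  increments=[
    {"gripper": 100,"delta_pos": [0.5,-1.0,-2.5],"dr": [0,0,0]},
    {"gripper": 100,"delta_pos": [0.5,-1.0,-2.5],"dr": [0,0,0]},
    {"gripper": 100,"delta_pos": [0,0,0],"dr": [0,0,0]},
    {"gripper": 100,"delta_pos": [0,0,0],"dr": [0,0,0]},
    {"gripper": 100,"delta_pos": [0,0,0],"dr": [0,0,0]},
  ],
)

```text
t: 1.4
ee_pos: [523.5, -257.6, 210.5]
orientation: [1.988, 0.425, -1.99]
ft_force: [-0.4, 0.5, 0.2]
width: 87.7
```

```bash
python3 - <<'E'
from st import *
show(); to([524,-255,200]); d=img('wrist'); save('w1.png',d['img'])
print(proj(d,[[524,-255,102]]), ray(d,[[256,192]]))
k,l,s,cc=cv2.connectedComponentsWithStats(red(d))
for i in range(1,k):
    if s[i,4]>40: print(s[i],cc[i],depth(d,[cc[i]]).round())
E
```

```text
t 1.4 p [ 523.5 -257.6  210.5] yaw_y -65.87 xdown [-0.001  0.    -1.   ] q6 0.672 F [-0.43  0.46  0.15] M [-0.039 -0.041 -0.03 ] w 87.7
delta tool cm [ 1.05 -0.22 -0.16]
[[252.81431834 194.30696771]] (array([ 593.84631933, -225.63765637,  364.56841481]), array([[-0.2435541 , -0.11470111, -0.96318665]]))
[239 164  28  48 704] [252.43892045 186.27982955] [[ 531. -251.  103.]]
[308 329  59  18 866] [335.97806005 337.68360277] [[ 344. -476.   24.]]
```

View pics/w1.png

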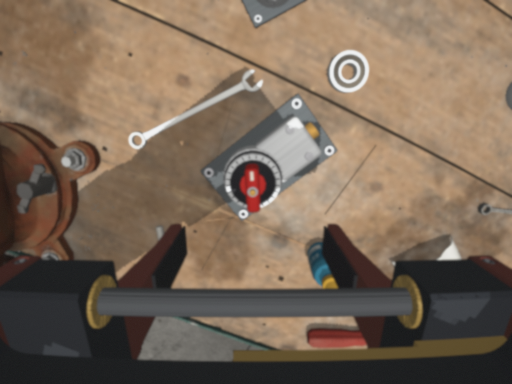

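```bash
python3 - <<'E'
from m import *; from st import to
d=dict(np.load('wrist.npz')); m=red(d); m[300:]=0
p,P=cloud(d,(252,187),40); rm=m[p[:,1],p[:,0]]>0
for lo in (96,99):
    Q=P[rm&(P[:,2]>lo)&(P[:,2]<112)]; r=cv2.minAreaRect(Q[:,:2].astype(np.float32)); w,V=np.linalg.eigh(np.cov(Q[:,:2].T))
    print(len(Q),Q.mean(0).round(1),r,np.degrees(np.arctan2(V[1,1],V[0,1]))%180)
# image top-face: bright red mask -> rays on z=102.5
h=cv2.cvtColor(d['img'],cv2.COLOR_RGB2HSV); hp=h[p[:,1],p[:,0]]
print('hi V',np.percentile(hp[rm][:,2],[10,50,90]))
br=(hp[:,0]>10)&(hp[:,0]<35)&(hp[:,1]>80)&(hp[:,2]>120)&(np.hypot(*(p-[252,190]).T)<15)
print('pin',br.sum(),p[br].mean(0),plane(d,[p[br].mean(0)],107) if br.any() else '')
# skirt: dark pixels, z 63..72
dk=(hp[:,2]<60)&(P[:,2]>60)&(P[:,2]<73)
e=cv2.minEnclosingCircle(P[dk][:,:2].astype(np.float32)); print('skirt',dk.sum(),e)
save('w1c.png',cv2.resize(d['img'][145:235,200:300],(600,540),interpolation=2))
E
```

```text
423 [ 528.1 -252.9  101.6] ((527.5423583984375, -253.038330078125), (44.36818313598633, 13.977898597717285), 27.074718475341797) 26.514625493714448
399 [ 527.5 -253.3  101.8] ((527.2997436523438, -252.7099609375), (43.9326286315918, 13.792191505432129), 24.45171356201172) 26.215175105167702
hi V [ 99. 157. 176.]
pin 27 [252.07407407 192.59259259] [[ 526.61652395 -253.08141569  107.        ]]
skirt 620 ((527.2098999023438, -252.7074432373047), 24.200166702270508)
```

View pics/w1c.png

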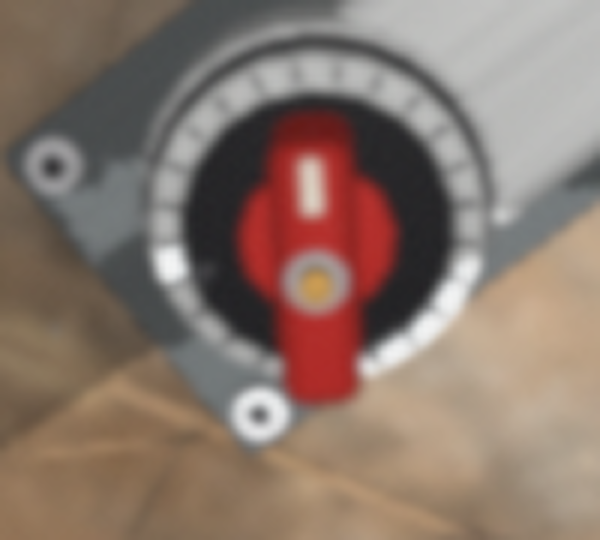

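The crop shows the knob with the bar centred on the pin at (252,193) in the full image. Pin, skirt and bar all agree on an axis at about (527,-253), and the bar lies at 26.4°. I'm descending to TCP z of about 80.

apply_moves(
  increments=[
    {"gripper": 100,"delta_pos": [0,-0.28,-0.51],"dr": [0,0,0]},
    {"gripper": 100,"delta_pos": [2.5,0,0],"dr": [-0.04,0,0]},
    {"gripper": 100,"delta_pos": [3.0,0,0],"dr": [0,0,0]},
    {"gripper": 100,"delta_pos": [2.5,0,0],"dr": [0,0,0]},
    {"gripper": 100,"delta_pos": [0,0,0],"dr": [0,0,0]},
  ],
)

```text
t: 1.87
ee_pos: [524.2, -252.0, 126.6]
orientation: [1.962, 0.465, -1.974]
ft_force: [-1.6, 0.2, -0.4]
width: 88.0
```

```bash
python3 -c "
from st import *
show(); to([527,-253,80])"
```

```text
t 1.87 p [ 524.2 -252.   126.6] yaw_y -63.68 xdown [-0.007  0.003 -1.   ] q6 0.643 F [-1.62  0.16 -0.42] M [ 0.008  0.013 -0.037] w 88.0
delta tool cm [ 4.65  0.24 -0.23]
```

apply_moves(
  increments=[
    {"gripper": 100,"delta_pos": [1.5,0,0],"dr": [0,0,0]},
    {"gripper": 100,"delta_pos": [1.5,0,0],"dr": [0,0,0]},
    {"gripper": 100,"delta_pos": [1.4,0,0],"dr": [0,0,0]},
    {"gripper": 100,"delta_pos": [0,0,0],"dr": [0,0,0]},
    {"gripper": 100,"delta_pos": [0,0,0],"dr": [0,0,0]},
  ],
)

```text
t: 2.28
ee_pos: [527.4, -253.3, 87.5]
orientation: [1.966, 0.46, -1.966]
ft_force: [-0.1, -0.1, -0.2]
width: 87.9
```

```bash
python3 -c "
from st import *
show(); to([527,-253,80])"
```

```text
t 2.28 p [ 527.4 -253.3   87.5] yaw_y -63.65 xdown [-0.  0. -1.] q6 0.643 F [-0.12 -0.1  -0.21] M [ 0.009  0.027 -0.045] w 87.9
delta tool cm [ 0.75 -0.05  0.02]
```

Aligned. I'll go down the last 7 mm and close.

apply_moves(
  increments=[
    {"gripper": 100,"delta_pos": [0.7,0,0],"dr": [0,0,0]},
    {"gripper": 50,"delta_pos": [0,0,0],"dr": [0,0,0]},
    {"gripper": 30,"delta_pos": [0,0,0],"dr": [0,0,0]},
    {"gripper": 10,"delta_pos": [0,0,0],"dr": [0,0,0]},
    {"gripper": 0,"delta_pos": [0,0,0],"dr": [0,0,0]},
  ],
)

```text
t: 2.7
ee_pos: [527.6, -252.9, 80.2]
orientation: [1.966, 0.46, -1.965]
ft_force: [0.6, 0.1, -1.1]
width: 64.7
```

apply_moves(
  increments=[
    {"gripper": 0,"delta_pos": [0,0,0],"dr": [0,0,0]},
    {"gripper": 0,"delta_pos": [0,0,0],"dr": [0,0,0]},
    {"gripper": 0,"delta_pos": [0,0,0],"dr": [0,0,0]},
    {"gripper": 0,"delta_pos": [0,0,0],"dr": [0,0,0]},
    {"gripper": 0,"delta_pos": [0,0,0],"dr": [0,0,0]},
  ],
)

```text
t: 3.12
ee_pos: [527.4, -252.8, 79.7]
orientation: [1.965, 0.461, -1.965]
ft_force: [1.0, 0.2, 0.5]
width: 31.1
```

```bash
python3 -c "
from st import *
show(); show(); to([527,-253,80])"
```

```text
t 3.12 p [ 527.4 -252.8   79.7] yaw_y -63.6 xdown [-0.  0. -1.] q6 0.643 F [1.03 0.24 0.51] M [-0.02  -0.083 -0.041] w 31.1
t 3.12 p [ 527.4 -252.8   79.7] yaw_y -63.6 xdown [-0.  0. -1.] q6 0.643 F [1.03 0.24 0.51] M [-0.02  -0.083 -0.041] w 31.1
delta tool cm [-0.03  0.    0.04]
```

apply_moves(
  increments=[
    {"gripper": 0,"delta_pos": [0,0,0],"dr": [0,0,0]},
    {"gripper": 0,"delta_pos": [0,0,0],"dr": [0,0,0]},
    {"gripper": 0,"delta_pos": [0,0,0],"dr": [0,0,0]},
    {"gripper": 0,"delta_pos": [0,0,0],"dr": [0,0,0]},
    {"gripper": 0,"delta_pos": [0,0,0],"dr": [0,0,0]},
  ],
)

```text
t: 3.53
ee_pos: [527.7, -253.2, 79.7]
orientation: [1.965, 0.46, -1.964]
ft_force: [0.4, -4.1, -2.4]
width: 26.3
```

```bash
python3 -c "
from st import *
show()"
```

```text
t 3.53 p [ 527.7 -253.2   79.7] yaw_y -63.6 xdown [ 0.001 -0.001 -1.   ] q6 0.643 F [ 0.38 -4.15 -2.43] M [-0.763 -0.202 -0.002] w 26.3
```

Width stalls at about 26 mm, and the fingertips (z about 72) are below the collar top (75.5), so I'm probably pinching the 28 mm collar. I'll open, rise 6 mm and close again.

apply_moves(
  increments=[
    {"gripper": 50,"delta_pos": [0,0,0],"dr": [0,0,0]},
    {"gripper": 50,"delta_pos": [0,0,0],"dr": [0,0,0]},
    {"gripper": 50,"delta_pos": [-0.3,0,0],"dr": [0,0,0]},
    {"gripper": 50,"delta_pos": [-0.3,0,0],"dr": [0,0,0]},
    {"gripper": 50,"delta_pos": [0,0,0],"dr": [0,0,0]},
  ],
)

```text
t: 3.95
ee_pos: [527.6, -252.7, 86.3]
orientation: [1.966, 0.461, -1.965]
ft_force: [-0.3, -0.3, 0.9]
width: 44.3
```

```bash
python3 - <<'E'
from st import *; from m import cloud
show(); d=img('wrist'); save('w2.png',cv2.resize(d['img'][130:290,140:370],(690,480),interpolation=2))
p,P=cloud(d,(252,187),60); rm=red(d)[p[:,1],p[:,0]]>0
Q=P[rm&(P[:,2]>97)&(P[:,2]<110)]; w,V=np.linalg.eigh(np.cov(Q[:,:2].T)); print(len(Q),Q.mean(0),np.degrees(np.arctan2(V[1,1],V[0,1]))%180,cv2.minAreaRect(Q[:,:2].astype(np.float32)))
E
```

```text
t 3.95 p [ 527.6 -252.7   86.3] yaw_y -63.6 xdown [ 0. -0. -1.] q6 0.643 F [-0.28 -0.27  0.89] M [-0.018 -0.044  0.007] w 44.3
557 [ 541.42279057 -246.20674804  101.21617192] 40.60445727852641 ((540.2001953125, -246.59512329101562), (16.74304962158203, 14.021191596984863), 27.462373733520508)
```

View pics/w2.png

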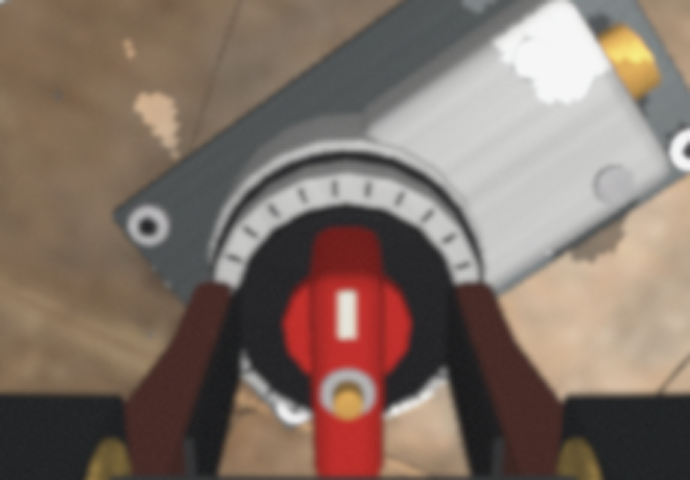

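The bar is centred between the fingers (bar column 347, fingers about 228 and 470 in the crop) and still aligned. I'm closing on it.

apply_moves(
  increments=[
    {"gripper": 0,"delta_pos": [0,0,0],"dr": [0,0,0]},
    {"gripper": 0,"delta_pos": [0,0,0],"dr": [0,0,0]},
    {"gripper": 0,"delta_pos": [0,0,0],"dr": [0,0,0]},
    {"gripper": 0,"delta_pos": [0,0,0],"dr": [0,0,0]},
    {"gripper": 0,"delta_pos": [0,0,0],"dr": [0,0,0]},
  ],
)

```text
t: 4.42
ee_pos: [527.5, -252.9, 85.7]
orientation: [1.965, 0.461, -1.965]
ft_force: [2.5, -6.9, -0.9]
width: 14.0
```

apply_moves(
  increments=[
    {"gripper": 0,"delta_pos": [0,0,0],"dr": [0,0,0]},
    {"gripper": 0,"delta_pos": [0,0,0],"dr": [0,0,0]},
    {"gripper": 0,"delta_pos": [0,0,0],"dr": [0,0,0]},
    {"gripper": 0,"delta_pos": [0,0,0],"dr": [0,0,0]},
    {"gripper": 0,"delta_pos": [0,0,0],"dr": [0,0,0]},
  ],
)

```text
t: 4.83
ee_pos: [527.6, -253.2, 85.6]
orientation: [1.965, 0.46, -1.965]
ft_force: [1.0, -5.7, -2.5]
width: 13.7
```

```bash
python3 -c "
from st import *
show()"
```

```text
t 4.83 p [ 527.6 -253.2   85.6] yaw_y -63.59 xdown [ 0.    -0.001 -1.   ] q6 0.643 F [ 1.02 -5.73 -2.45] M [-0.837 -0.144  0.044] w 13.7
```

Gripped at 13.7 mm, the bar's thickness. The first 30° are free by the description, so I'll turn in 17° and read the moment.

apply_moves(
  increments=[
    {"gripper": 0,"delta_pos": [0,0.03,0],"dr": [0.06,0,0]},
    {"gripper": 0,"delta_pos": [0,0,0],"dr": [0.06,0,0]},
    {"gripper": 0,"delta_pos": [0,0,0],"dr": [0.06,0,0]},
    {"gripper": 0,"delta_pos": [0,0,0],"dr": [0.06,0,0]},
    {"gripper": 0,"delta_pos": [0,0,0],"dr": [0,0,0]},
  ],
)

```text
t: 5.25
ee_pos: [527.7, -253.4, 85.6]
orientation: [2.106, 0.23, -2.106]
ft_force: [0.8, -5.0, -3.7]
width: 13.9
```

```bash
python3 -c "
from st import *
show()"
```

```text
t 5.25 p [ 527.7 -253.4   85.6] yaw_y -77.52 xdown [ 0.    -0.001 -1.   ] q6 0.885 F [ 0.8  -5.01 -3.71] M [-0.847 -0.149 -0.038] w 13.9
```

apply_moves(
  increments=[
    {"gripper": 0,"delta_pos": [0,0,0],"dr": [0.06,0,0]},
    {"gripper": 0,"delta_pos": [0,0,0],"dr": [0.05,0,0]},
    {"gripper": 0,"delta_pos": [0,0,0],"dr": [0.05,0,0]},
    {"gripper": 0,"delta_pos": [0,0,0],"dr": [0.05,0,0]},
    {"gripper": 0,"delta_pos": [0,0,0],"dr": [0,0,0]},
  ],
)

```text
t: 5.67
ee_pos: [527.7, -253.6, 85.7]
orientation: [2.217, 0.008, -2.216]
ft_force: [0.1, -5.7, -3.7]
width: 14.1
```

```bash
python3 -c "
from st import *
show()"
```

```text
t 5.67 p [ 527.7 -253.6   85.7] yaw_y -89.52 xdown [ 0.    -0.001 -1.   ] q6 1.095 F [ 0.05 -5.72 -3.72] M [-1.03  -0.088 -0.083] w 14.1
```

The moments match a detent with notches at yaw -63.6-15k (pulling forward at 25.9°). So I'll check at each "notch + 6°": about +0.05 N m if free, about +0.3 N m on the stop. First 36° total.

apply_moves(
  increments=[
    {"gripper": 0,"delta_pos": [0,0,0],"dr": [0.06,0,0]},
    {"gripper": 0,"delta_pos": [0,0,0],"dr": [0.06,0,0]},
    {"gripper": 0,"delta_pos": [0,0,0],"dr": [0.03,0,0]},
    {"gripper": 0,"delta_pos": [0,0,0],"dr": [0.02,0,0]},
    {"gripper": 0,"delta_pos": [0,0,0],"dr": [0,0,0]},
  ],
)

```text
t: 6.08
ee_pos: [527.7, -253.7, 85.7]
orientation: [-2.139, 0.172, 2.138]
ft_force: [1.5, -5.9, -4.0]
width: 13.8
```

```bash
python3 -c "
from st import *
show()"
```

```text
t 6.08 p [ 527.7 -253.7   85.7] yaw_y -99.16 xdown [ 0.    -0.001 -1.   ] q6 1.263 F [ 1.55 -5.91 -3.99] M [-1.112 -0.086  0.025] w 13.8
```

Free (+0.025 at 35.6°). On to about 51°.

apply_moves(
  increments=[
    {"gripper": 0,"delta_pos": [0,0,0],"dr": [0.09,0,0]},
    {"gripper": 0,"delta_pos": [0,0,0],"dr": [0.08,0,0]},
    {"gripper": 0,"delta_pos": [0,0,0],"dr": [0.05,0,0]},
    {"gripper": 0,"delta_pos": [0,0,0],"dr": [0.04,0,0]},
    {"gripper": 0,"delta_pos": [0,0,0],"dr": [0,0,0]},
  ],
)

```text
t: 6.5
ee_pos: [527.7, -253.9, 85.7]
orientation: [-1.99, 0.426, 1.989]
ft_force: [-0.3, -7.3, -4.5]
width: 13.9
```

```bash
python3 -c "
from st import *
show()"
```

```text
t 6.5 p [ 527.7 -253.9   85.7] yaw_y -114.11 xdown [ 0.    -0.001 -1.   ] q6 1.524 F [-0.3  -7.27 -4.5 ] M [-1.244 -0.114 -0.015] w 13.9
```

Still free at 50.5°. On to about 65.5°, also easing the small side force.

apply_moves(
  increments=[
    {"gripper": 0,"delta_pos": [0,0.04,0],"dr": [0.09,0,0]},
    {"gripper": 0,"delta_pos": [0,0,0],"dr": [0.08,0,0]},
    {"gripper": 0,"delta_pos": [0,0,0],"dr": [0.05,0,0]},
    {"gripper": 0,"delta_pos": [0,0,0],"dr": [0.04,0,0]},
    {"gripper": 0,"delta_pos": [0,0,0],"dr": [0,0,0]},
  ],
)

```text
t: 6.92
ee_pos: [527.6, -254.0, 85.7]
orientation: [-1.83, 0.648, 1.828]
ft_force: [1.4, -5.1, -3.4]
width: 14.3
```

```bash
python3 -c "
from st import *
show()"
```

```text
t 6.92 p [ 527.6 -254.    85.7] yaw_y -128.97 xdown [ 0.001 -0.001 -1.   ] q6 1.783 F [ 1.4  -5.14 -3.39] M [-0.974 -0.301  0.322] w 14.3
```

Mz = +0.32 N m at 65.4°: the stop, matching click zero at the 60° notch (+2° gap, 3.4° x 4.5 N m/rad). I'll hold it briefly.

apply_moves(
  increments=[
    {"gripper": 0,"delta_pos": [0,0,0],"dr": [0,0,0]},
    {"gripper": 0,"delta_pos": [0,0,0],"dr": [0,0,0]},
    {"gripper": 0,"delta_pos": [0,0,0],"dr": [0,0,0]},
    {"gripper": 0,"delta_pos": [0,0,0],"dr": [0,0,0]},
    {"gripper": 0,"delta_pos": [0,0,0],"dr": [0,0,0]},
  ],
)

```text
t: 7.33
ee_pos: [527.6, -254.0, 85.7]
orientation: [-1.831, 0.646, 1.829]
ft_force: [1.9, -5.4, -3.6]
width: 13.8
```

```bash
python3 -c "
from st import *
show()"
```

```text
t 7.33 p [ 527.6 -254.    85.7] yaw_y -128.85 xdown [ 0.001 -0.001 -1.   ] q6 1.781 F [ 1.88 -5.36 -3.61] M [-0.978 -0.295  0.267] w 13.8
```

Confirmed (0.27–0.32 N m over 0.4 s). Five clicks back from the 60° notch is yaw -48.6, so I turn anticlockwise 80.3° = 1.40 rad.

apply_moves(
  increments=[
    {"gripper": 0,"delta_pos": [0,0,0],"dr": [-0.08,0,0]},
    {"gripper": 0,"delta_pos": [0,0,0],"dr": [-0.1,0,0]},
    {"gripper": 0,"delta_pos": [0,0,0],"dr": [-0.1,0,0]},
    {"gripper": 0,"delta_pos": [0,0,0],"dr": [-0.1,0,0]},
    {"gripper": 0,"delta_pos": [0,0,0],"dr": [-0.1,0,0]},
  ],
)

```text
t: 7.75
ee_pos: [527.6, -253.8, 85.7]
orientation: [-2.12, 0.207, 2.119]
ft_force: [1.2, -4.3, -3.7]
width: 13.5
```

apply_moves(
  increments=[
    {"gripper": 0,"delta_pos": [0,0,0],"dr": [-0.1,0,0]},
    {"gripper": 0,"delta_pos": [0,0,0],"dr": [-0.1,0,0]},
    {"gripper": 0,"delta_pos": [0,0,0],"dr": [-0.1,0,0]},
    {"gripper": 0,"delta_pos": [0,0,0],"dr": [-0.1,0,0]},
    {"gripper": 0,"delta_pos": [0,0,0],"dr": [-0.1,0,0]},
  ],
)

```text
t: 8.17
ee_pos: [527.6, -253.5, 85.7]
orientation: [2.057, 0.317, -2.056]
ft_force: [1.6, -2.0, -2.4]
width: 14.1
```

apply_moves(
  increments=[
    {"gripper": 0,"delta_pos": [0,0,0],"dr": [-0.1,0,0]},
    {"gripper": 0,"delta_pos": [0,0,0],"dr": [-0.1,0,0]},
    {"gripper": 0,"delta_pos": [0,0,0],"dr": [-0.1,0,0]},
    {"gripper": 0,"delta_pos": [0,0,0],"dr": [-0.08,0,0]},
    {"gripper": 0,"delta_pos": [0,0,0],"dr": [-0.04,0,0]},
  ],
)

```text
t: 8.58
ee_pos: [527.4, -253.2, 85.6]
orientation: [1.8, 0.683, -1.799]
ft_force: [1.3, -1.9, -1.6]
width: 14.2
```

apply_moves(
  increments=[
    {"gripper": 0,"delta_pos": [0,0,0],"dr": [0,0,0]},
    {"gripper": 0,"delta_pos": [0,0,0],"dr": [0,0,0]},
    {"gripper": 0,"delta_pos": [0,0,0],"dr": [0,0,0]},
    {"gripper": 0,"delta_pos": [0,0,0],"dr": [0,0,0]},
    {"gripper": 0,"delta_pos": [0,0,0],"dr": [0,0,0]},
  ],
)

```text
t: 9.0
ee_pos: [527.4, -253.2, 85.6]
orientation: [1.803, 0.679, -1.803]
ft_force: [1.1, -0.5, -2.3]
width: 13.9
```

```bash
python3 -c "
from st import *
show()"
```

```text
t 9.0 p [ 527.4 -253.2   85.6] yaw_y -48.74 xdown [-0.  0. -1.] q6 0.382 F [ 1.08 -0.51 -2.32] M [-0.037 -0.314  0.037] w 13.9
```

Yaw is -48.7 (75.1° back from click zero), at a notch with Mz near 0. I'll release and lift.

apply_moves(
  increments=[
    {"gripper": 60,"delta_pos": [0,0,0],"dr": [0,0,0]},
    {"gripper": 80,"delta_pos": [0,0,0],"dr": [0,0,0]},
    {"gripper": 100,"delta_pos": [0,0,0],"dr": [0,0,0]},
    {"gripper": 100,"delta_pos": [0,0,0],"dr": [0,0,0]},
    {"gripper": 100,"delta_pos": [0,0,0],"dr": [0,0,0]},
  ],
)

```text
t: 9.42
ee_pos: [527.3, -253.4, 85.7]
orientation: [1.802, 0.679, -1.802]
ft_force: [-0.4, -0.2, 0.1]
width: 43.9
```

apply_moves(
  increments=[
    {"gripper": 100,"delta_pos": [-1,0,0],"dr": [0,0,0]},
    {"gripper": 100,"delta_pos": [-3,0,0],"dr": [0,0,0]},
    {"gripper": 100,"delta_pos": [-3,0,0],"dr": [0,0,0]},
    {"gripper": 100,"delta_pos": [-3,0,0],"dr": [0,0,0]},
    {"gripper": 100,"delta_pos": [-2.5,0,0],"dr": [0,0,0]},
  ],
)

```text
t: 9.83
ee_pos: [527.7, -253.6, 213.5]
orientation: [1.803, 0.678, -1.801]
ft_force: [-0.3, 0.9, 0.1]
width: 77.4
```

apply_moves(
  increments=[
    {"gripper": 100,"delta_pos": [0,0,0],"dr": [0,0,0]},
    {"gripper": 100,"delta_pos": [0,0,0],"dr": [0,0,0]},
    {"gripper": 100,"delta_pos": [0,0,0],"dr": [0,0,0]},
    {"gripper": 100,"delta_pos": [0,0,0],"dr": [0,0,0]},
    {"gripper": 100,"delta_pos": [0,0,0],"dr": [0,0,0]},
  ],
)

```text
t: 10.25
ee_pos: [526.5, -253.0, 209.3]
orientation: [1.801, 0.681, -1.805]
ft_force: [-0.4, 0.1, 0.1]
width: 87.7
```

```bash
python3 - <<'E'
from st import *; from m import cloud
show(); d=img('wrist'); save('w3.png',d['img'])
p,P=cloud(d,(252,187),50); rm=red(d)[p[:,1],p[:,0]]>0
for lo in (96,99):
    Q=P[rm&(P[:,2]>lo)&(P[:,2]<112)]; w,V=np.linalg.eigh(np.cov(Q[:,:2].T)); print(len(Q),Q.mean(0).round(1),np.degrees(np.arctan2(V[1,1],V[0,1]))%180,cv2.minAreaRect(Q[:,:2].astype(np.float32)))
E
```

```text
t 10.25 p [ 526.5 -253.   209.3] yaw_y -48.71 xdown [-0.002  0.001 -1.   ] q6 0.382 F [-0.39  0.08  0.06] M [-0.025  0.019 -0.035] w 87.7
420 [ 528.  -252.4  101.6] 40.65620918559725 ((527.544189453125, -252.70230102539062), (43.97856140136719, 13.102144241333008), 41.17628860473633)
404 [ 527.7 -252.7  101.8] 40.65977161343898 ((527.5288696289062, -252.68716430664062), (43.978816986083984, 13.072454452514648), 41.354854583740234)
```

View pics/w3.png

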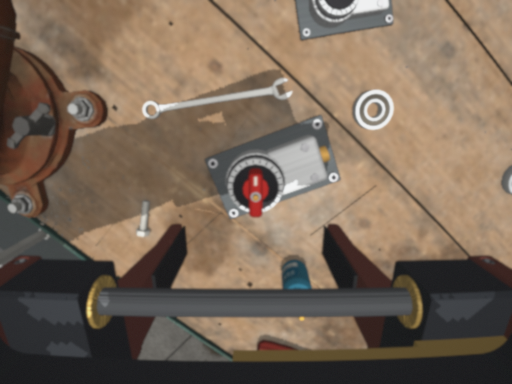

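The knob (256,187) is free, with the bar at about 41°, one click anticlockwise of its starting 26.4°. That fits a start 4 clicks short of the stop and a setting of 5 clicks back. The bottle, spanner and bearing are undisturbed.

```bash
python3 -c "
from workcell import ctrl
print(ctrl.close_job())"
```

```text
the job is handed in; nothing more can be done
None
```

The damper knob is set five clicks back from its stop and let go, and the job is handed in; it reports no verdict.

- **Stop:** I turned the knob clockwise. The stop came up at 65.4°, at 0.32 N m and then 0.27 N m while held for 0.4 s. That is inside the 0.2 to 0.35 N m that shows it is reached and below the 0.5 N m that harms it. It puts click zero at the fourth notch from where the knob started.
- **Five clicks back:** I then turned it anticlockwise to 75.1° from click zero. The turning moment there was about zero, so it sat in a notch.
- **Last look:** After release and lift, the wing bar stood at about 41°. It started at 26.4°, so it is one click further back, as four in and five out should leave it. The gripper is clear above the knob, and the bottle, spanner and bearing look untouched.
- **What went wrong:** My first grip was too low and closed on the collar at 26 mm. I opened, rose 6 mm and gripped the bar at 14 mm. The knob had not turned, by the wrist view.
- **Not checked:** I did not measure the tell-tale pin's height, since measured positions are too coarse to count clicks by it.

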